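# Hold the belt tensioner back for belt fitting

### The arm

A 6-joint arm with a two-finger parallel gripper is mounted at the origin on the work surface. World frame = base frame: x ahead of the robot, y to its left, z up, the work surface at z = 0. Lengths are in mm, angles in rad, forces in N, time in s.
With the tool pointing down it reaches from about 400 to 925 mm from the base axis. Payload 12.5 kg.
Tool frame: the origin (TCP) lies midway between the tips of the shut fingers; the grasp point (between the pads) lies 19 mm behind it; z points along the fingers, y is the line along which they close (so a half turn about z gives the same grasp; the last joint's range is limited). The gripper opens to 95 mm and grips with 3 to 60 N. Pads are 20 mm wide; open, the fingers measure 119 mm over their backs; the gripper's body (75 mm by 180 mm) begins 59 mm behind the grasp point.
Start: joints at [1.137, 0.491, 1.559, -0, 1.092, -0.106], TCP at [201.209, 591.745, 214.661] pointing down, gripper open.
Joint ranges: [-3.1, 3.1], [-0.84, 2.19], [0.05, 2.79], [-1.13, 4.28], [0.06, 2.93], [-2.69, 2.69]. Speed limits (rad/s): [2.22, 2.22, 2.79, 3.14, 3.14, 3.14].

### API

Orientations are given as [roll, pitch, yaw] about the fixed x, y, z axes, in that order (R = Rz(yaw) Ry(pitch) Rx(roll)).
In Python, from cell import * gives the robot as it stands. The module is installed in compiled form; this text tells all that it offers.
- The arm moves only by the tool arm_command, never from a script. Its arguments are lists of equal length, an entry for each row: "delta_pos": the shift along the world's x, y, z in units of 250 mm (1.0 is 250 mm), a list of three; "delta_rot": the turn, a rotation vector about the world's x, y, z in units of 90 degrees (1.0 is 90 degrees), a list of three; "claw": the closure, from 0 (fully open) to 1 (shut). In form: {"delta_pos": [[tx, ty, tz], ...], "delta_rot": [[wx, wy, wz], ...], "claw": [claw, ...]}. A call has exactly 5 rows; each row is the pose to reach, as a shift and turn from the pose commanded when the call began; what a row does not reach only later rows make up. A row lasts 1/12 s, in which the tool goes at most 41.7 mm and 7.16 degrees, less where a joint would pass 70% of its speed; a pose out of reach is approached as far as the arm can. A call with a number of a shift or a turn outside -1 to 1 is refused whole. A call with a gripper value outside its range is refused whole. The fingers move at their own pace and stop on an object; the grip force is fixed at half the most. Time passes only in rows, so rows that repeat a pose let the fingers close, or fill a call up. It gives the time, the measured TCP pose, the force, the opening and the grip force at its end, in the units of the state.
- state(): the state, without advancing time (a new reading comes with each control period).
- read_camera(name): name is "scene" or "top"; returns the picture (480x640x3 uint8, red, green, blue); there is no depth.
- calibration(name): a dict with "camera_matrix" (3x3 intrinsics, pixels), "T" (4x4, takes a point from camera to world coordinates). Camera axes: x right, y down, z forward; pixel columns grow to the right and rows downward; lengths in mm; the calibration is good to about 2 mm. A picture is of the moment at which its call begins. calibration takes no time and is no camera call.
- job_done(): hands the job in; it is judged then, once.
The state is a dict: "t": time; "joints": joint angles; "qvel": joint speeds; "tau": joint torques, N m; "eef_pos": TCP position; "tcp_rot": TCP orientation; "ft_force": force on the tool from outside, world axes, zero at the start; "moment": the same for the moment, N m; "opening": opening from 0.0 (shut) to 1.0 (fully open); "grip_force": force on a finger pad.
Only numpy, scipy, OpenCV 4.12 (cv2) and the standard library are available. Lean on these libraries where they do the work, as an engineer would, in place of code of your own. Each camera call takes 0.05 s, during which the arm holds its last target. There are 200 camera calls.

### The job

The drive belt is about to be slipped onto this test stand. Turn the red lock knob clockwise as far as it goes, so that its steel tongue frees the yellow tensioner arm, then swing the arm by its orange peg clockwise (seen from above) against its spring until it is on its end stop, and keep holding it there: your program finishes while the gripper still holds the arm on the stop. Leave the loose motor, the blue cap and the screwdriver where they are.

Things in the scene. Friction and masses are not known exactly. Their poses are not given: they have to be found in the camera images.
- stand: Belt-drive test stand, fixed: a blue case 240 (x) x 280 (y) x 50 mm high, aluminium top; origin at the centre of its underside on the bench. On top: a white pulley (72 mm across, at x +75, y -90 mm) and an aluminium one (40 mm, at x +88, y +60), up to 74 mm above the bench, and two 10 mm steel stop pins up to 70 mm, one on either side of the tensioner arm.
- pivot (a point): Point on the vertical pivot axis of the yellow tensioner arm, at the arm's mid-thickness, 62 mm above the bench (stand frame x 0, y -20 mm). Nothing at the pivot stands higher than 83 mm.
- peg (a point): On the axis of the upright orange peg, 108 mm above the bench, at grip height. Peg: 16 mm diameter, 84 to 124 mm above the bench, on a black roller (36 mm across, 66 to 84 mm) at the end of the flat yellow arm (18 mm wide, 58 to 66 mm). It moves on a circle of 110 mm radius about the pivot; pivot to peg points 110 deg anticlockwise from the stand's x axis at rest, 70 deg on the end stop.
- tensioner (a joint): Angle of the tensioner arm (rad): 0 at rest, growing as it swings clockwise seen from above, 0.70 on its end stop. The spring always pulls it back to 0: about 2.5 N at the peg at rest, 6.5 N on the stop. While locked, the steel tongue after about 0.1 rad blocks the arm's short tail (64 mm long, pointing away from the peg).
- knob_grip (a point): On the vertical axis of the red lock knob, 100 mm above the bench, at grip height (stand frame x -55, y -68 mm). Its x axis runs along the grip bar towards the tongue's end. Bar: 42 mm long, 14 mm thick, 78 to 110 mm above the bench, on a 44 mm disc (72 to 80 mm); below, a flat steel tongue (58 to 66 mm) reaches 60 mm out from the axis.
- lock (a joint): Angle of the lock knob (rad): 0 to 0.15 at the start (locked, tongue roughly along the stand's x axis, ending just in front of the arm's tail), growing as it is turned clockwise seen from above, 1.40 at its stop (free, tongue turned aside). Stiff to turn (about 0.07 N m); stays where it is left.
- motor: Loose black motor with an aluminium end, upright, 80 mm across, 84 mm high with its shaft, origin at the centre of its underside; standing on the bench on one side of the stand. Leave alone.
- cap: Loose blue cap, 44 mm across, 45 mm high, origin at the centre of its underside; on the bench on the other side of the stand. Leave alone.
- driver: Loose screwdriver with a green handle lying on the bench between the robot and the stand, along its own x axis. Leave alone.

How it is judged:
By the outcome, as a careful person would: the job done as asked, in the order asked, and still so for the second after the job is handed in, while the arm keeps its last pose, push and grip.
It also fails if it takes over 40 s, if anything falls off the work surface, if the arm or the gripper's body presses on something with over 40 N, if the wrist force passes 120 N, or if a joint passes its speed limit or range.

## Working session

There is one attempt and no reset: what is moved stays moved. The work goes in short steps, Python scripts to look and compute and a tool call to move; the robot and the scene stay as the last step left them, time stands still between calls to the robot, and variables do not carry over. Pictures are saved under pics/ and viewed, at most 10 in all, crops included, and the job is handed in when it is done.

Besides the shell and the picture viewer there is one more tool, called after "Emit:" as a command line: name --argument value ..., lists and objects as JSON in quotes. arm_command: Moves the arm, as the interface text tells. Shifts and turns lie within -1 to 1; 1 stands for 250 mm of shift or 90 degrees of turn. Its arguments: {"type":"object","properties":{"delta_pos":{"type":"array"},"delta_rot":{"type":"array"},"claw":{"type":"array"}},"required":["delta_pos","delta_rot","claw"]}

```bash
mkdir -p pics
python3 - <<'E'
from cell import *
import cv2
for n in("scene","top"):
    cv2.imwrite(f"pics/{n}0.png",cv2.cvtColor(read_camera(n),cv2.COLOR_RGB2BGR))
    c=calibration(n);print(c["camera_matrix"],c["T"].round(3))
s=state();print(s["eef_pos"],s["tcp_rot"],s["t"],s["opening"])
E
```

```text
[[470.35479719   0.         315.29480889]
 [  0.         470.35479719 237.97599063]
 [  0.           0.           1.        ]] [[ 7.94000e-01  4.62000e-01 -3.94000e-01  8.44957e+02]
 [ 6.07000e-01 -6.11000e-01  5.08000e-01 -3.50919e+02]
 [-6.00000e-03 -6.43000e-01 -7.66000e-01  7.15750e+02]
 [ 0.00000e+00  0.00000e+00  0.00000e+00  1.00000e+00]]
[[538.38203221   0.         312.91807623]
 [  0.         538.38203221 243.44163707]
 [  0.           0.           1.        ]] [[ 2.600000e-02 -9.820000e-01  1.870000e-01  3.468600e+02]
 [-9.990000e-01 -3.000000e-02 -1.800000e-02  5.515000e+01]
 [ 2.300000e-02 -1.870000e-01 -9.820000e-01  1.107706e+03]
 [ 0.000000e+00  0.000000e+00  0.000000e+00  1.000000e+00]]
[201.13262051 591.5197698  214.12560289] [-3.14061585e+00 -4.96513734e-05  2.81383375e+00] 0.1 1.0012629452291082
```

View pics/scene0.png

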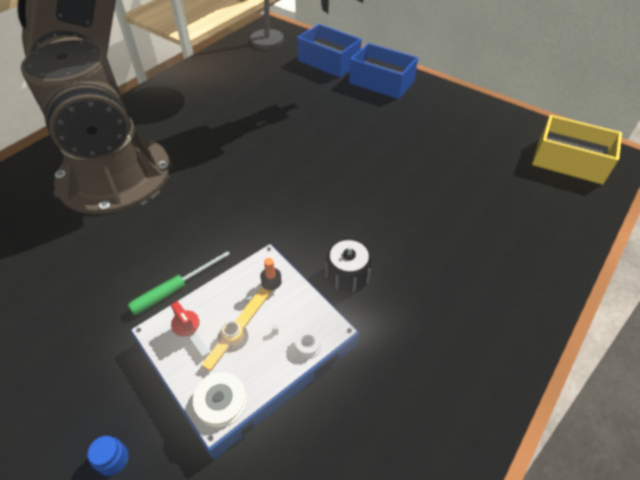

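View pics/top0.png

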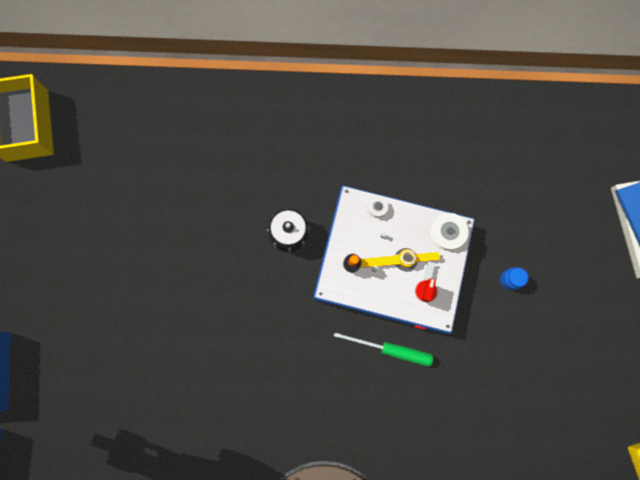

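Scene: the stand is at about (245,350), with the red knob at (184,320), orange peg at (269,268) and pivot at (231,332). Top: case corners are (345,187), (473,219), (451,331) and (317,297). The knob is at (427,290), the peg at (354,260) and the pivot at (407,258). I'll enlarge these for finer pixels.

Run:
```python
import cv2
import numpy as np
a=cv2.imread("pics/top0.png")[180:340,310:480]
b=cv2.imread("pics/scene0.png")[240:400,130:300]
cv2.imwrite("pics/z.png",np.hstack([cv2.resize(i,(400,376),interpolation=cv2.INTER_CUBIC) for i in(a,b)]))
for n in("top","scene"):
    h=cv2.cvtColor(cv2.imread(f"pics/{n}0.png"),cv2.COLOR_BGR2HSV)
    box=(slice(180,340),slice(310,480)) if n=="top" else (slice(240,400),slice(130,300))
    for k,lo,hi in(("red",0,5),("orange",5,14),("yellow",20,32)):
        m=((h[...,0]>=lo)&(h[...,0]<=hi)|((k=="red")&(h[...,0]>174)))&(h[...,1]>150)&(h[...,2]>90)
        m=m[box].astype(np.uint8)
        _,_,st,c=cv2.connectedComponentsWithStats(m)
        for s,q in zip(st[1:],c[1:]):
            if s[4]>8: print(n,k,s[:4]+[box[1].start,box[0].start,0,0],s[4],(q+[box[1].start,box[0].start]).round(1))
```

```text
top red [416 279  21  22] 341 [425.9 290.6]
top red [414 326  11   4] 24 [419.3 327.3]
top orange [348 255  12  11] 48 [352.6 261.1]
top yellow [360 249  80  18] 570 [397.1 259.6]
top yellow [352 257   3   5] 9 [352.9 259.4]
scene red [172 302  25  22] 164 [184.1 312.5]
scene orange [266 260   6   6] 30 [268.4 262.6]
```

View pics/z.png

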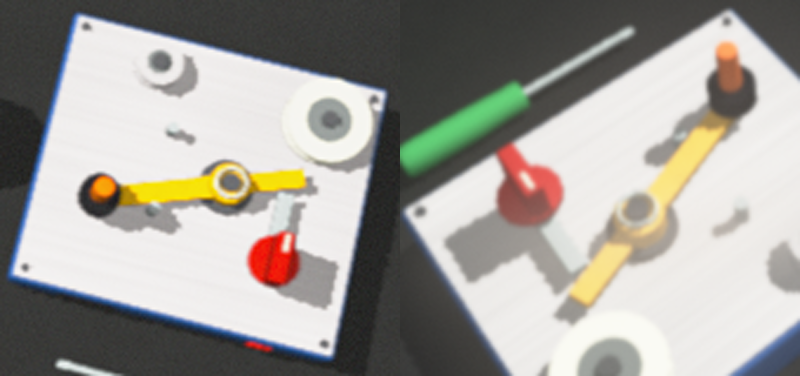

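Crop: in the top view, the peg tip is at crop (104,185), which is px (354.2,258.7). The knob disc is at (426.5,290.6) and the tongue end at (432,264), between the knob and the tail. In the scene view, the peg tip is at px (269,259.7), the disc at (185,323) and the pivot hub at (231,331).

```bash
cat > h.py <<'E'
from cell import *
import numpy as np
from scipy.optimize import least_squares
C={n:calibration(n) for n in("top","scene")}
def proj(n,p):
    T=np.linalg.inv(C[n]["T"]);q=C[n]["camera_matrix"]@(T[:3,:3]@p+T[:3,3]);return q[:2]/q[2]
def tri(a,b): return least_squares(lambda p:np.r_[proj("top",p)-a,proj("scene",p)-b],[600,-50,80.])
def ray(n,px,z):
    T=C[n]["T"];d=T[:3,:3]@np.linalg.solve(C[n]["camera_matrix"],[*px,1]);return T[:3,3]+d*(z-T[2,3])/d[2]
E
python3 - <<'E'
from h import *
k=170/400
t=lambda x,y:np.array([310+x*k,180+y*k]); s=lambda x,y:np.array([130+(x-400)*k,240+y*k])
for nm,a,b in(("pegtop",t(104,185),s(727,47)),("disc",t(274,260),s(531,195)),("hub",t(232,181),s(638,211)),("c-+",t(10,278),s(730,10)),("tail",t(303,179),s(582,298)),("tongue",t(287,197),s(577,265))):
    r=tri(a,b);print(nm,r.x.round(1),r.fun.round(1))
def W(p,S):
    c,n=np.cos(p[2]),np.sin(p[2]);return np.array([p[0]+c*S[0]-n*S[1],p[1]+n*S[0]+c*S[1],S[2]])
pa=np.deg2rad(110);peg=(110*np.cos(pa),-20+110*np.sin(pa),124)
O=[("top",t(80,14),(120,140,50)),("top",t(385,92),(120,-140,50)),("top",t(332,357),(-120,-140,50)),("top",t(10,278),(-120,140,50)),
("scene",s(730,10),(-120,140,50)),("scene",s(403,212),(-120,-140,50)),("scene",np.array([357,332.]),(120,140,50)),
("top",t(104,185),peg),("scene",s(727,47),peg),("top",t(232,181),(0,-20,83)),("scene",s(638,211),(0,-20,83)),
("top",t(330,120),(75,-90,74)),("scene",np.array([219,398.]),(75,-90,74)),("top",t(274,260),(-55,-68,80)),("scene",s(531,195),(-55,-68,80))]
r=least_squares(lambda p:np.concatenate([proj(n,W(p,S))-px for n,px,S in O]),[600,-100,-.2],loss="soft_l1")
print(r.x.round(3));print(np.concatenate([proj(n,W(r.x,S))-px for n,px,S in O]).reshape(-1,2).round(1).tolist())
for nm,S in(("peg",peg),("piv",(0,-20,62)),("knob",(-55,-68,100)),("pegend",(110*np.cos(np.deg2rad(70)),-20+110*np.sin(np.deg2rad(70)),108))):print(nm,W(r.x,S).round(1))
K=W(r.x,(-55,-68,62))
for n,px in(("top",t(287,197)),("scene",s(577,265))):
    d=ray(n,px,66)-K;print("tongue",n,np.degrees(np.arctan2(d[1],d[0])),np.hypot(d[0],d[1]),"stand yaw",np.degrees(r.x[2]))
# bar-end overlays: predicted bar corners for checking
E
```

```text
pegtop [508.9 -39.3 123.5] [-0.4 -0.4 -0.4  0.1]
disc [ 458.8 -184.    74.9] [-0.6 -0.4 -0.6  0.1]
hub [ 523.4 -150.    75.2] [-0.5 -0.4 -0.5  0.1]
c-+ [441.   31.5  43.4] [-0.6 -0.5 -0.7  0.1]
tail [ 530.3 -211.8   60.4] [-1.1 -0.8 -1.   0.2]
tongue [ 513.4 -198.2   63.5] [-0.7 -0.5 -0.6  0.1]
[ 5.28133e+02 -1.30336e+02 -2.22000e-01]
[[-2.0, -2.8], [1.9, -2.5], [1.1, 0.7], [-1.1, -1.3], [-0.2, -2.3], [-3.0, -0.7], [3.0, -0.6], [0.4, -0.9], [-0.6, 0.8], [0.2, -1.2], [-1.0, -2.4], [0.2, -2.1], [-0.5, -2.1], [0.3, -1.0], [-1.2, -1.1]]
peg [509.8 -40.7 124. ]
piv [ 523.7 -149.8   62. ]
knob [ 459.5 -184.5  100. ]
pegend [583.2 -57.3 108. ]
tongue top -15.251693681624793 54.50306942517785 stand yaw -12.738013572757264
tongue scene -13.658589607682243 57.39210067784022 stand yaw -12.738013572757264
```

Heights check out: the peg top measures 123.5 mm (124 given) and the peg–pivot radius 110. Knob is at about (459,-184), the bar at about -14°, and the peg at (509,-40). Moving towards the knob.

Emit:
arm_command --delta_pos '[[0.5, -0.6, 0], [0.5, -0.6, 0], [0.5, -0.6, 0], [0.5, -0.6, 0], [0.5, -0.6, 0]]' --delta_rot '[[0, 0, 0.05], [0, 0, 0.05], [0, 0, 0.05], [0, 0, 0.05], [0, 0, 0.05]]' --claw '[0, 0, 0, 0, 0]'

```text
t: 0.52
eef_pos: [327.6, 439.2, 214.5]
tcp_rot: [-3.141, 0.0, 2.892]
ft_force: [0.5, 0.6, -0.8]
opening: 1.0
grip_force: 0.0
```

Emit:
arm_command --delta_pos '[[0.5, -0.6, 0], [0.5, -0.6, 0], [0.5, -0.6, 0], [0.5, -0.6, 0], [0.5, -0.6, 0]]' --delta_rot '[[0, 0, 0], [0, 0, 0], [0, 0, 0], [0, 0, 0], [0, 0, 0]]' --claw '[0, 0, 0, 0, 0]'

```text
t: 0.93
eef_pos: [452.8, 289.1, 214.5]
tcp_rot: [-3.141, 0.0, 2.891]
ft_force: [0.9, -0.3, -0.4]
opening: 0.999
grip_force: 0.0
```

Emit:
arm_command --delta_pos '[[0, -0.8, 0], [0, -0.8, 0], [0, -0.8, 0], [0, -0.8, 0], [0, -0.8, 0]]' --delta_rot '[[0, 0, 0], [0, 0, 0], [0, 0, 0], [0, 0, 0], [0, 0, 0]]' --claw '[0, 0, 0, 0, 0]'

```text
t: 1.35
eef_pos: [450.6, 89.4, 214.6]
tcp_rot: [-3.141, -0.0, 2.892]
ft_force: [0.9, 1.1, -0.1]
opening: 0.998
grip_force: 0.0
```

Emit:
arm_command --delta_pos '[[0, -0.8, 0], [0, -0.8, 0], [0, -0.8, 0], [0, -0.8, 0], [0, -0.8, 0]]' --delta_rot '[[0, 0, 0], [0, 0, 0], [0, 0, 0], [0, 0, 0], [0, 0, 0]]' --claw '[0, 0, 0, 0, 0]'

```text
t: 1.77
eef_pos: [450.7, -110.9, 214.6]
tcp_rot: [-3.142, 0.0, 2.892]
ft_force: [0.8, 0.7, 0.2]
opening: 0.996
grip_force: 0.0
```

Emit:
arm_command --delta_pos '[[0.034, -0.294, 0], [0.034, -0.294, 0], [0.034, -0.294, -0.1], [0.034, -0.294, -0.2], [0.034, -0.294, -0.25]]' --delta_rot '[[0, 0, 0], [0, 0, 0], [0, 0, 0], [0, 0, 0], [0, 0, 0]]' --claw '[0, 0, 0, 0, 0]'

```text
t: 2.18
eef_pos: [458.7, -182.0, 149.8]
tcp_rot: [3.141, -0.003, 2.891]
ft_force: [-0.9, 0.8, -0.1]
opening: 0.999
grip_force: 0.0
```

Run:
```python
from h import *
import cv2
a=read_camera("top")[180:360,310:490];b=read_camera("scene")[220:400,110:290]
cv2.imwrite("pics/a1.png",cv2.cvtColor(np.hstack([cv2.resize(i,(400,400),interpolation=cv2.INTER_CUBIC) for i in(a,b)]),cv2.COLOR_RGB2BGR))
print(state()["moment"])
```

```text
[ 0.03561797 -0.01766528 -0.0153993 ]
```

View pics/a1.png

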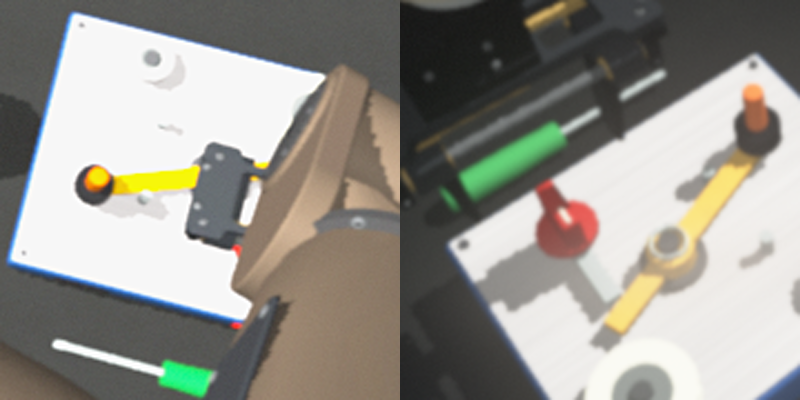

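The scene crop shows the open fingertips at about (460,205) and (612,138), straddling above the red bar at (548,190). I'll descend the rest of the way and close.

Emit:
arm_command --delta_pos '[[0, 0, -0.1], [0, 0, -0.2], [0, 0, -0.26], [0, 0, -0.26], [0, 0, -0.26]]' --delta_rot '[[0, 0, 0], [0, 0, 0], [0, 0, 0], [0, 0, 0], [0, 0, 0]]' --claw '[0, 0, 0, 0, 0]'

```text
t: 2.7
eef_pos: [460.0, -181.7, 87.7]
tcp_rot: [3.141, -0.0, 2.893]
ft_force: [-0.1, 0.2, 0.3]
opening: 1.002
grip_force: 0.0
```

Emit:
arm_command --delta_pos '[[0, 0, 0], [0, 0, 0], [0, 0, 0], [0, 0, 0], [0, 0, 0]]' --delta_rot '[[0, 0, 0], [0, 0, 0], [0, 0, 0], [0, 0, 0], [0, 0, 0]]' --claw '[0.6, 0.7, 0.8, 0.8, 0.8]'

```text
t: 3.12
eef_pos: [459.9, -181.8, 87.7]
tcp_rot: [-3.141, 0.001, 2.892]
ft_force: [-0.3, 1.0, 0.3]
opening: 0.707
grip_force: 0.0
```

Emit:
arm_command --delta_pos '[[0, 0, 0], [0, 0, 0], [0, 0, 0], [0, 0, 0], [0, 0, 0]]' --delta_rot '[[0, 0, 0], [0, 0, 0], [0, 0, 0], [0, 0, 0], [0, 0, 0]]' --claw '[1, 1, 1, 1, 1]'

```text
t: 3.53
eef_pos: [459.7, -181.7, 87.1]
tcp_rot: [3.141, -0.0, 2.892]
ft_force: [0.2, -0.3, 0.1]
opening: 0.355
grip_force: 0.0
```

Emit:
arm_command --delta_pos '[[0, -0.01, 0], [0, -0.01, 0], [0, -0.01, 0], [0, -0.01, 0], [0, -0.01, 0]]' --delta_rot '[[0, 0, 0], [0, 0, 0], [0, 0, 0], [0, 0, 0], [0, 0, 0]]' --claw '[1, 1, 1, 1, 1]'

```text
t: 3.95
eef_pos: [459.7, -184.3, 87.2]
tcp_rot: [3.142, 0.0, 2.892]
ft_force: [0.2, 0.1, -0.4]
opening: 0.146
grip_force: 30.0
```

Emit:
arm_command --delta_pos '[[0, 0, 0], [0, 0, 0], [0, 0, 0], [0, 0, 0], [0, 0, 0]]' --delta_rot '[[0, 0, 0], [0, 0, 0], [0, 0, 0], [0, 0, 0], [0, 0, 0]]' --claw '[1, 1, 1, 1, 1]'

```text
t: 4.37
eef_pos: [459.7, -184.3, 87.2]
tcp_rot: [3.142, 0.0, 2.892]
ft_force: [0.3, -0.8, -0.8]
opening: 0.148
grip_force: 30.0
```

Gripped: the opening is 14 mm, which matches the bar, and there is almost no side force. Turning clockwise.

Emit:
arm_command --delta_pos '[[0, 0, 0], [0, 0, 0], [0, 0, 0], [0, 0, 0], [0, 0, 0]]' --delta_rot '[[0, 0, -0.07], [0, 0, -0.14], [0, 0, -0.21], [0, 0, -0.28], [0, 0, -0.35]]' --claw '[1, 1, 1, 1, 1]'

```text
t: 4.78
eef_pos: [459.5, -184.6, 87.1]
tcp_rot: [-3.141, 0.0, 2.338]
ft_force: [-2.1, -4.7, -1.2]
opening: 0.144
grip_force: 30.0
```

Emit:
arm_command --delta_pos '[[0, 0, 0], [0, 0, 0], [0, 0, 0], [0, 0, 0], [0, 0, 0]]' --delta_rot '[[0, 0, -0.07], [0, 0, -0.14], [0, 0, -0.21], [0, 0, -0.28], [0, 0, -0.35]]' --claw '[1, 1, 1, 1, 1]'

```text
t: 5.2
eef_pos: [459.1, -184.8, 87.1]
tcp_rot: [-3.14, 0.0, 1.788]
ft_force: [-5.5, -8.4, 0.6]
opening: 0.145
grip_force: 30.0
```

```bash
python3 -c "
from cell import *
s=state();print(s['moment'],s['joints'],s['tcp_rot'])"
```

```text
[-1.49954634  0.9980772   0.0977436 ] [-5.15646584e-01  4.93848843e-01  2.00296300e+00 -1.82342470e-03
  6.45401120e-01 -7.31473854e-01] [-3.14039839e+00  4.00691896e-04  1.78808083e+00]
```

Emit:
arm_command --delta_pos '[[-0.004, -0.006, 0], [-0.004, -0.006, 0], [-0.004, -0.006, 0], [-0.004, -0.006, 0], [-0.004, -0.006, 0]]' --delta_rot '[[0, 0, -0.04], [0, 0, -0.08], [0, 0, -0.12], [0, 0, -0.15], [0, 0, -0.15]]' --claw '[1, 1, 1, 1, 1]'

```text
t: 5.62
eef_pos: [458.7, -185.3, 87.1]
tcp_rot: [-3.141, -0.001, 1.555]
ft_force: [0.7, 3.7, -0.8]
opening: 0.145
grip_force: 30.0
```

```bash
python3 -c "
from cell import *
s=state();print(s['moment'],s['tcp_rot'][2])"
```

```text
[ 0.67111453 -0.23905914 -0.04584526] 1.554857953217304
```

Emit:
arm_command --delta_pos '[[0, 0, 0], [0, 0, 0], [0, 0, 0], [0, 0, 0], [0, 0, 0]]' --delta_rot '[[0, 0, -0.01], [0, 0, -0.02], [0, 0, -0.03], [0, 0, -0.03], [0, 0, -0.03]]' --claw '[1, 1, 1, 1, 1]'

```text
t: 6.03
eef_pos: [458.6, -185.3, 87.1]
tcp_rot: [-3.141, -0.0, 1.511]
ft_force: [1.4, 5.4, -0.6]
opening: 0.146
grip_force: 30.0
```

```bash
python3 -c "
from cell import *
s=state();print(s['moment'],s['tcp_rot'][2])"
```

```text
[ 0.91347256 -0.24462141  0.32108168] 1.5114959819893854
```

Emit:
arm_command --delta_pos '[[0, -0.002, 0], [0, -0.002, 0], [0, -0.002, 0], [0, -0.002, 0], [0, -0.002, 0]]' --delta_rot '[[0, 0, -0.01], [0, 0, -0.02], [0, 0, -0.02], [0, 0, -0.02], [0, 0, -0.02]]' --claw '[1, 1, 1, 1, 1]'

```text
t: 6.45
eef_pos: [458.5, -185.5, 87.1]
tcp_rot: [-3.141, -0.001, 1.481]
ft_force: [1.7, 8.8, 1.8]
opening: 0.152
grip_force: 30.7
```

```bash
python3 -c "
from cell import *
s=state();print(s['moment'],s['tcp_rot'][2])"
```

```text
[ 1.42496275 -0.39369089  0.75573496] 1.4810910273669817
```

The moment rose to 0.76 N m at the expected angle, so the knob is on its stop. Release, lift and look.

Emit:
arm_command --delta_pos '[[0, 0, 0], [0, 0, 0], [0, 0, 0], [0, 0, 0], [0, 0, 0]]' --delta_rot '[[0, 0, 0], [0, 0, 0], [0, 0, 0], [0, 0, 0], [0, 0, 0]]' --claw '[0.5, 0.5, 0.5, 0.5, 0.5]'

```text
t: 6.87
eef_pos: [458.7, -186.5, 87.2]
tcp_rot: [3.141, 0.0, 1.479]
ft_force: [0.0, -0.6, -0.5]
opening: 0.44
grip_force: 0.0
```

Emit:
arm_command --delta_pos '[[0, 0, 0.12], [0, 0, 0.24], [0, 0, 0.36], [0, 0, 0.36], [0, 0, 0.36]]' --delta_rot '[[0, 0, 0], [0, 0, 0], [0, 0, 0.06], [0, 0, 0.12], [0, 0, 0.14]]' --claw '[0.4, 0.4, 0.4, 0.4, 0.4]'

```text
t: 7.28
eef_pos: [459.3, -186.7, 179.0]
tcp_rot: [3.139, 0.002, 1.704]
ft_force: [0.4, -0.4, -0.5]
opening: 0.603
grip_force: 0.0
```

Emit:
arm_command --delta_pos '[[0.05, 0.15, 0], [0.1, 0.3, 0], [0.15, 0.45, 0], [0.2, 0.58, 0], [0.2, 0.58, 0]]' --delta_rot '[[0, 0, 0], [0, 0, 0], [0, 0, 0], [0, 0, 0], [0, 0, 0]]' --claw '[0.4, 0.4, 0.4, 0.4, 0.4]'

```text
t: 7.7
eef_pos: [509.9, -37.0, 177.2]
tcp_rot: [3.141, -0.0, 1.702]
ft_force: [0.3, 0.2, -0.8]
opening: 0.598
grip_force: 0.0
```

Run:
```python
from h import *
import cv2
a=read_camera("top")[180:360,310:490];b=read_camera("scene")[220:400,110:290]
cv2.imwrite("pics/a2.png",cv2.cvtColor(np.hstack([cv2.resize(i,(400,400),interpolation=cv2.INTER_CUBIC) for i in(a,b)]),cv2.COLOR_RGB2BGR))
s=state();print(s["eef_pos"],s["tcp_rot"])
```

```text
[508.77801152 -40.35873158 177.03033613] [-3.14146044e+00  9.64084410e-05  1.70119762e+00]
```

View pics/a2.png

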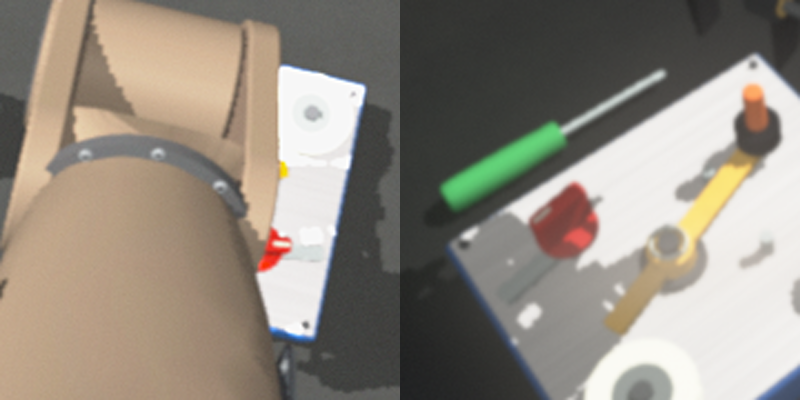

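The knob bar and tongue now point aside: in the top crop the tongue runs right from (270,245) to (325,250), clear of the tail at (283,170). The peg is undisturbed, at (753,95) in the scene crop. Descend on the peg and close.

Emit:
arm_command --delta_pos '[[0, 0, -0.08], [0, 0, -0.16], [0, 0, -0.24], [0, 0, -0.32], [0, 0, -0.34]]' --delta_rot '[[0, 0, 0], [0, 0, 0], [0, 0, 0], [0, 0, 0], [0, 0, 0]]' --claw '[0.4, 0.4, 0.4, 0.4, 0.4]'

```text
t: 8.22
eef_pos: [507.3, -42.4, 89.8]
tcp_rot: [-3.138, -0.001, 1.697]
ft_force: [-0.4, 0.4, -0.6]
opening: 0.601
grip_force: 0.0
```

Emit:
arm_command --delta_pos '[[0, 0, 0], [0, 0, 0], [0, 0, 0], [0, 0, 0], [0, 0, 0]]' --delta_rot '[[0, 0, 0], [0, 0, 0], [0, 0, 0], [0, 0, 0], [0, 0, 0]]' --claw '[0.7, 0.8, 1, 1, 1]'

```text
t: 8.63
eef_pos: [509.0, -41.4, 93.0]
tcp_rot: [3.14, 0.001, 1.699]
ft_force: [-0.2, -0.2, -1.1]
opening: 0.309
grip_force: 0.0
```

Emit:
arm_command --delta_pos '[[0, 0, 0], [0, 0, 0], [0, 0, 0], [0, 0, 0], [0, 0, 0]]' --delta_rot '[[0, 0, 0], [0, 0, 0], [0, 0, 0], [0, 0, 0], [0, 0, 0]]' --claw '[1, 1, 1, 1, 1]'

```text
t: 9.05
eef_pos: [509.2, -41.2, 92.5]
tcp_rot: [3.14, 0.0, 1.699]
ft_force: [2.1, 1.8, 4.9]
opening: 0.164
grip_force: 30.0
```

Peg gripped: the opening is 15.6 mm against 16 given. Swing along the 110 mm arc.

Emit:
arm_command --delta_pos '[[0.023, 0.002, 0], [0.046, 0.004, 0], [0.069, 0.004, 0], [0.092, 0.002, 0], [0.114, 0, 0]]' --delta_rot '[[0, 0, -0.033], [0, 0, -0.067], [0, 0, -0.1], [0, 0, -0.133], [0, 0, -0.167]]' --claw '[1, 1, 1, 1, 1]'

```text
t: 9.47
eef_pos: [536.9, -41.2, 92.4]
tcp_rot: [-3.14, 0.0, 1.434]
ft_force: [-2.6, 0.7, 8.1]
opening: 0.162
grip_force: 30.0
```

Emit:
arm_command --delta_pos '[[0.023, -0.004, 0], [0.045, -0.008, 0], [0.067, -0.014, 0], [0.089, -0.022, 0], [0.111, -0.03, 0]]' --delta_rot '[[0, 0, -0.033], [0, 0, -0.067], [0, 0, -0.1], [0, 0, -0.133], [0, 0, -0.167]]' --claw '[1, 1, 1, 1, 1]'

```text
t: 9.88
eef_pos: [564.4, -48.5, 92.5]
tcp_rot: [-3.14, 0.0, 1.172]
ft_force: [-4.1, 1.3, 9.2]
opening: 0.162
grip_force: 30.0
```

Emit:
arm_command --delta_pos '[[0.014, -0.006, 0], [0.028, -0.013, 0], [0.042, -0.02, 0], [0.055, -0.027, 0], [0.055, -0.027, 0]]' --delta_rot '[[0, 0, -0.022], [0, 0, -0.044], [0, 0, -0.067], [0, 0, -0.089], [0, 0, -0.089]]' --claw '[1, 1, 1, 1, 1]'

```text
t: 10.3
eef_pos: [578.4, -55.4, 92.5]
tcp_rot: [-3.14, 0.0, 1.032]
ft_force: [-4.0, 2.6, 9.9]
opening: 0.164
grip_force: 30.0
```

Emit:
arm_command --delta_pos '[[0.007, -0.004, 0], [0.013, -0.008, 0], [0.013, -0.008, 0], [0.013, -0.008, 0], [0.013, -0.008, 0]]' --delta_rot '[[0, 0, -0.011], [0, 0, -0.022], [0, 0, -0.022], [0, 0, -0.022], [0, 0, -0.022]]' --claw '[1, 1, 1, 1, 1]'

```text
t: 10.72
eef_pos: [581.2, -57.1, 92.5]
tcp_rot: [-3.14, 0.001, 1.0]
ft_force: [-4.5, 2.8, 8.5]
opening: 0.163
grip_force: 30.0
```

Only spring force so far. Creep on until the stop shows.

Emit:
arm_command --delta_pos '[[0.003, -0.002, 0], [0.006, -0.004, 0], [0.006, -0.004, 0], [0.006, -0.004, 0], [0.006, -0.004, 0]]' --delta_rot '[[0, 0, -0.008], [0, 0, -0.008], [0, 0, -0.008], [0, 0, -0.008], [0, 0, -0.008]]' --claw '[1, 1, 1, 1, 1]'

```text
t: 11.13
eef_pos: [582.2, -57.8, 92.4]
tcp_rot: [-3.139, 0.001, 0.987]
ft_force: [-5.4, 3.6, 9.8]
opening: 0.162
grip_force: 30.0
```

Emit:
arm_command --delta_pos '[[0.003, -0.002, 0], [0.006, -0.004, 0], [0.006, -0.004, 0], [0.006, -0.004, 0], [0.006, -0.004, 0]]' --delta_rot '[[0, 0, -0.008], [0, 0, -0.008], [0, 0, -0.008], [0, 0, -0.008], [0, 0, -0.008]]' --claw '[1, 1, 1, 1, 1]'

```text
t: 11.55
eef_pos: [582.2, -58.0, 92.4]
tcp_rot: [-3.136, 0.002, 0.975]
ft_force: [-12.7, 9.3, 15.0]
opening: 0.165
grip_force: 30.0
```

The stop is reached: position stopped at (582.2,-58.0) while the push rose to 16 N against a 6.5 N spring. Hold and check.

Emit:
arm_command --delta_pos '[[0, 0, 0], [0, 0, 0], [0, 0, 0], [0, 0, 0], [0, 0, 0]]' --delta_rot '[[0, 0, 0], [0, 0, 0], [0, 0, 0], [0, 0, 0], [0, 0, 0]]' --claw '[1, 1, 1, 1, 1]'

```text
t: 11.97
eef_pos: [582.2, -58.0, 92.3]
tcp_rot: [-3.135, 0.002, 0.975]
ft_force: [-12.7, 9.1, 14.4]
opening: 0.163
grip_force: 30.0
```

Run:
```python
from h import *
import cv2
cv2.imwrite("pics/a3.png",cv2.cvtColor(read_camera("scene"),cv2.COLOR_RGB2BGR))
s=state();print(s["eef_pos"],s["ft_force"])
```

```text
[582.24262189 -57.97475882  92.36013713] [-12.77737297   9.13760923  14.7791501 ]
```

View pics/a3.png

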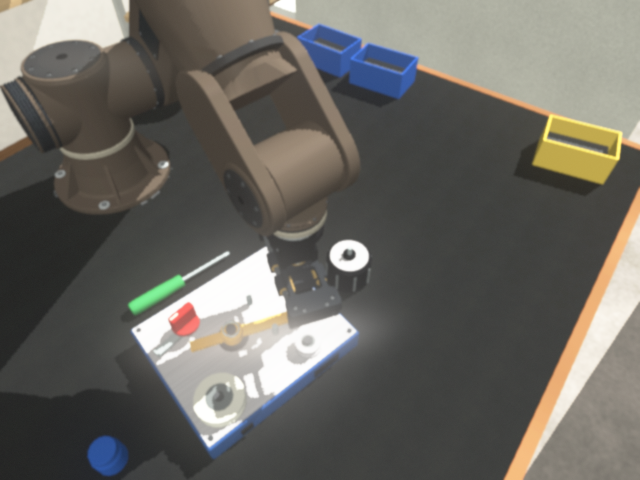

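The arm has swung: it runs from (190,345) to (285,320) and the gripper holds the peg. The knob at (184,320) is turned aside, and the motor (349,262), cap (108,455) and screwdriver (180,283) have not moved.

```bash
python3 -c "
from cell import *
print(job_done())"
```

```text
the job is handed in; nothing more can be done
None
```

The red lock knob is turned clockwise to its stop, and the gripper is holding the tensioner arm on its end stop with about 16 N. The motor, cap and screwdriver were not moved, and the job was handed in at about 12 s.

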